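# Hold the slide chamber's lid half open

### The job

A small bottle has been left standing on the closed lid of the slide incubation chamber. Take it off and stand it upright on the bare worktop, clear of the chamber, before you open anything; then raise the lid to 50 degrees and finish while holding it there, still and with the gripper, because it falls shut if let go. Leave the other things on the bench where they are.

Things in the scene. Friction and masses are not known exactly. Their poses are not given: they have to be found in the camera images.
- chamber: Slide incubation chamber, fixed: a low grey plastic box on feet, 150 (x) x 184 (y) mm, 54 mm high, with a flat white lid, 160 x 194 mm, whose top is 70 mm above the worktop when closed. Origin at the centre of the underside, on the worktop; x points from its front (handle side) to its back (hinge side), y along the hinge. Its place and yaw vary.
- lid (a joint): Angle of the chamber's lid (rad): 0 closed, grows as its front edge rises about the hinge at the back, stop at 1.75; 50 degrees is 0.873. Opening is a right-hand rotation about the chamber's y axis. The lid weighs about 0.3 kg, the hinge is nearly free, without latch or spring; let go at 50 degrees the lid falls shut.
- lid_hinge (a point): Middle of the lid's hinge axis, at (81, 0, 56) mm in the chamber's frame; the axis is the chamber's y. Does not move with the lid.
- lid_handle (a point): Middle of the lid's handle: a round steel bar 10 mm thick, parallel to the hinge, 72 mm between its two posts, bar centre 34 mm above the lid's top, free below. Lid closed: at (-60, 0, 104) mm in the chamber's frame, 141 mm in front of the hinge axis and 48 mm above it. It moves with the lid, and the bar may turn between the finger pads.
- stain_bottle: The bottle to clear: small white plastic bottle, 35 mm in diameter and 89 mm tall, about 0.09 kg, with a white cap 30 mm in diameter over its top 31 mm (fixed); at the start the only thing on the lid, behind the handle. Origin at the centre of its underside, z up along the bottle.
- timer: White lab timer, 66 x 66 x 19 mm, lying flat beside the chamber on its left (+y) side; origin at the centre of its underside. A bystander, to be left where it is.
- marker: Marker pen, 138 mm long (its y) and 12 mm thick, lying beside the chamber on its right side; origin at the centre of its underside. A bystander, to be left where it is.
- notepad: Notepad, 110 x 74 x 13 mm, lying at the right, towards the back; origin at the centre of its underside. A bystander, to be left where it is.
- buffer_bottle: Capped bottle, 45 mm in diameter, 113 mm tall, standing left of or behind the chamber; origin at the centre of its underside. A bystander, to be left where it is.
- cup: Specimen cup with screw lid, 67 mm in diameter, 68 mm tall, standing left of or behind the chamber; origin at the centre of its underside. A bystander, to be left where it is.
- dish: Petri dish, 60 mm in diameter, 15 mm high, standing left of or behind the chamber; origin at the centre of its underside. A bystander, to be left where it is.

How it is judged:
On the way, in this order (a step that is already met when the one before it is completed fails the run):
1. the bottle stands upright on the worktop, let go, while the lid is still closed (height (world z) of stain_bottle below 0.008 m and angle between stain_bottle's own z axis and vertical below 0.12 rad and value of joint lid below 0.1 rad and contact force between the fingers and stain_bottle below 0.05 N and linear speed of stain_bottle below 0.03 m/s), for 0.2 s.
2. the lid is open at 50 degrees, held by the gripper (value of joint lid between 0.768 and 0.977 rad and contact force between the fingers and lid above 0.5 N), for 0.3 s.
At the end, for the whole second after the job is handed in: The lid stands still between 44 and 56 degrees (50 plus or minus 6; slower than 0.05 rad/s) with the gripper's fingers touching it and the bottle touching neither the lid nor the chamber, and the bottle stands upright (within 7 degrees) and at rest on the worktop (underside within 8 mm of it) (all of step 2 and velocity of joint lid between -0.05 and 0.05 rad/s and contact force between chamber and stain_bottle below 0.05 N and height (world z) of stain_bottle below 0.008 m and angle between stain_bottle's own z axis and vertical below 0.12 rad and linear speed of stain_bottle below 0.02 m/s); the arm keeps its last pose, push and grip.
It fails at once if one of the other listed things is moved more than 30 mm (distance of any of timer, marker, notepad, buffer_bottle, cup, dish from where it was at the start of the episode above 0.03 m).
It also fails if it takes over 58 s, if anything falls off the work surface, if the arm or the gripper's body presses on something with over 40 N, if the wrist force passes 120 N, or if a joint passes its speed limit or range.

### The arm

A 6-joint arm with a two-finger parallel gripper is mounted at the origin on a cart in front of the work surface, level with it; the furniture and walls round the work are solid. World frame = base frame: x ahead of the robot, y to its left, z up, the work surface at z = 0. Lengths are in m, angles in rad, forces in N, time in s.
With the tool pointing down it reaches from about 0.35 to 0.875 m from the base axis. Payload 15.5 kg.
Tool frame: the origin (TCP) lies midway between the tips of the shut fingers; the grasp point (between the pads) lies env.pinch_z behind it (env.pinch_z is the distance from the TCP to the grasp point, in m); z points along the fingers, y is the line along which they close (so a half turn about z gives the same grasp; the last joint's range is limited). The gripper opens to 85 mm and grips with 20 to 120 N. Pads are 22 mm wide; open, the fingers measure 114 mm over their backs; the gripper's body (76 mm by 85 mm) begins 54 mm behind the grasp point. The pads swing forward as they close: fully open they stand 13 mm farther back than shut.
Start: joints at [1.077, 0.494, 1.345, -0, 1.302, -0.096], TCP at [0.243, 0.576, 0.231] pointing down, gripper open.
Joint ranges: [-2.91, 2.91], [-0.82, 2.16], [0.22, 2.67], [-1.22, 4.37], [0.12, 2.79], [-3.08, 3.08]. Speed limits (rad/s): [1.89, 1.89, 2.57, 3.01, 3.01, 3.01].

### API

Orientations are given as a rotation vector (axis times angle).
In Python, from workcell import env gives the robot as it stands.
- The arm moves only by the tool inch_along, called after "Emit:" in YAML: its name, and indented under it one key for each argument. Schema: {"type":"object","properties":{"deltas":{"type":"array","items":{"type":"array","items":{"type":"array","items":{"type":"number"},"minItems":6,"maxItems":6},"minItems":1,"maxItems":12},"minItems":1,"maxItems":1},"aperture":{"type":"number"},"grip_n":{"type":"number"},"only":{"type":"string"},"quiet":{"type":"boolean"},"lines":{"type":"string"}},"required":["deltas"],"additionalProperties":false}. deltas is a list that holds a single list of rows (three levels of brackets), with 1 to 12 rows, each of 6 numbers: dx, dy, dz in m, then a rotation vector rx, ry, rz in rad; each row is the pose to reach, as a shift and turn from the pose commanded when the call began, along the tool's axes at that moment; what a row does not reach only later rows make up. A row lasts 1/12 s, in which the tool goes at most 0.0417 m and 0.125 rad, less where a joint would pass 70% of its speed; a pose out of reach is approached as far as the arm can. aperture is the finger opening in m, set as the call begins (left out keeps the last). The fingers move at their own pace and stop on an object; grip_n is the grip in N (left out, the last holds). Time passes only in rows, so rows that do not move let the fingers close. The tool returns the time, the measured TCP pose, the force, the opening and the grip force at its end. only (a regular expression) keeps the lines of the reply that match it, lines (a string "A,B") keeps lines A to B, and quiet returns only ok. Input that does not fit is refused with a message, and nothing moves.
- env.sense(): the state, without advancing time (a new reading comes with each control period).
- env.read_camera(name): name is "side" or "top"; returns a dict with "frame" (400x640x3 uint8, blue, green, red), "K" (3x3 intrinsics, pixels), "k1" (the pictures are not rectified: a ray, as slopes to the right and down, at radius r is drawn at 1 + k1 r^2 times it, then the intrinsics apply), "R" (3x3) and "t" (3): a world point X has camera coordinates R X + t. Camera axes: x right, y down, z forward; pixel columns grow to the right and rows downward; lengths in m; the calibration is good to about 2 mm. A picture is of the moment at which its call begins. There is no depth.
- env.finish_job(): hands the job in; it is judged then, once.
The state is a dict: "clock": time; "q": joint angles; "joint_velocities": joint speeds; "joint_efforts": joint torques, N m; "tcp_pos": TCP position; "ee_rot": TCP orientation; "wrist_force": force on the tool from outside, world axes, zero at the start; "moment": the same for the moment, N m; "opening": finger opening in m; "gripper_force": force on a finger pad.
Only numpy, scipy, OpenCV 4.12 (cv2) and the standard library are available. Lean on these libraries where they do the work, as an engineer would, in place of code of your own. Each camera call takes 0.05 s, during which the arm holds its last target. There are 200 camera calls.

## Working session

There is one attempt and no reset: what is moved stays moved. The work goes in short steps, Python scripts to look and compute and a tool call to move; the robot and the scene stay as the last step left them, time stands still between calls to the robot, and variables do not carry over. Pictures are saved under pics/ and viewed, at most 10 in all, crops included, and the job is handed in when it is done.

```bash
ls; mkdir -p pics; python3 - <<'E'
from workcell import env
import cv2,numpy as np
for n in("side","top"):
    c=env.read_camera(n); cv2.imwrite(f"pics/{n}0.png",c["frame"]); print(n,c["K"].tolist(),c["k1"],np.round(c["R"],3).tolist(),c["t"], -c["R"].T@c["t"])
s=env.sense(); print(s, env.pinch_z)
E
```

```text
pics
workcell.py
side [[439.2880898882007, 0.0, 326.43883845879895], [0.0, 439.2880898882007, 194.3792287278527], [0.0, 0.0, 1.0]] -0.10235484149287863 [[1.0, 0.022, -0.003], [0.007, -0.446, -0.895], [-0.021, 0.895, -0.446]] [-0.56704702  0.18644746  0.88813477] [ 0.58408993 -0.69928722  0.56118151]
top [[382.9509651278034, 0.0, 321.44575203223934], [0.0, 382.9509651278034, 209.38203021613916], [0.0, 0.0, 1.0]] -0.051356755204256956 [[-0.007, -1.0, -0.004], [-0.992, 0.007, -0.123], [0.123, 0.003, -0.992]] [0.28359911 0.56184466 1.07432708] [0.42709224 0.27630845 1.13645168]
{'clock': 0.1, 'q': array([ 1.07650364e+00,  4.94088498e-01,  1.34603900e+00,  1.94599101e-05,
        1.30247434e+00, -9.54796187e-02]), 'joint_velocities': array([ 0.00083606, -0.00053   , -0.00124071,  0.0011565 , -0.00201929,
       -0.00024412]), 'joint_efforts': array([ 2.58891625e-03, -8.83589172e+01, -3.84565616e+01, -3.14304486e-05,
        5.20793401e-03,  5.85511066e-05]), 'tcp_pos': array([0.24254062, 0.57569696, 0.23079033]), 'ee_rot': array([-6.22256967e-01, -3.07903278e+00,  1.50807445e-03]), 'wrist_force': array([ 0.45893988,  0.05936887, -0.52421194]), 'moment': array([-0.01496907,  0.0095448 ,  0.01255877]), 'gripper_force': 0.0, 'opening': 0.0854956310907471} 0.0187
```

View pics/side0.png

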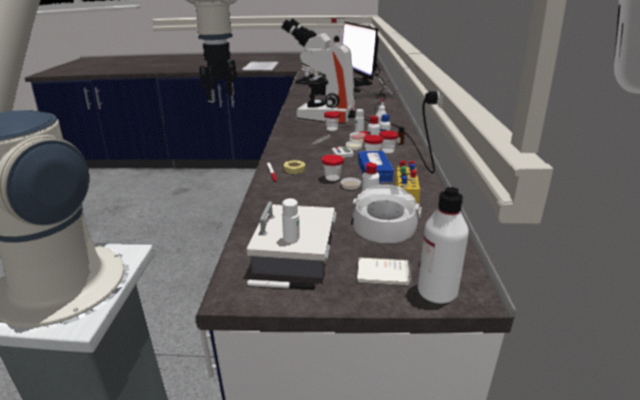

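View pics/top0.png

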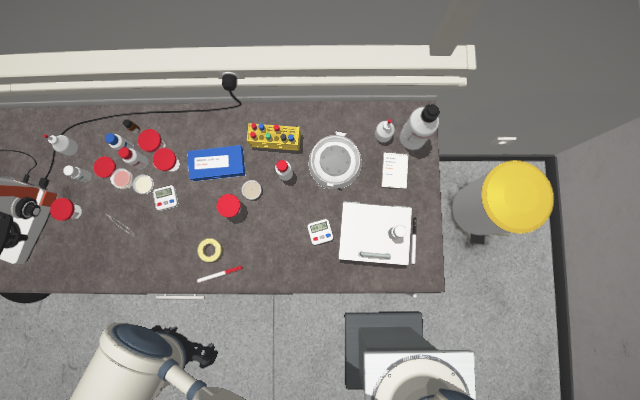

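The side view shows the lid at about (251–335, 206–262), the bottle at (290,222) and the handle at (265,217). The top view shows the lid at (340–411, 203–265), the bottle cap near (400,232) and the handle bar along row 254, columns 359–390. I'll enlarge both views to get pixel positions.

```bash
cat > h.py <<'E'
from workcell import env
import cv2,numpy as np
from scipy.spatial.transform import Rotation as Ro
def ray(c,px):
    d=np.array([[c["k1"],0,0,0]]); 
    p=cv2.undistortPoints(np.array([[px]],float),c["K"],np.array([c["k1"],0,0,0,0.]),None,None)[0,0]
    d=c["R"].T@np.r_[p,1]; return -c["R"].T@c["t"],d/np.linalg.norm(d)
def plane(c,px,z):
    o,d=ray(c,px); return o+d*(z-o[2])/d[2]
def tri(c1,p1,c2,p2):
    (a,u),(b,v)=ray(c1,p1),ray(c2,p2)
    s=np.linalg.lstsq(np.c_[u,-v],b-a,rcond=None)[0]
    A,B=a+u*s[0],b+v*s[1]; return (A+B)/2,np.linalg.norm(A-B)
def proj(c,X):
    return cv2.projectPoints(np.array([X],float),cv2.Rodrigues(c["R"])[0],c["t"],c["K"],np.array([c["k1"],0,0,0,0.]))[0][0,0]
def show(name,a,out,k=6):  # a=x0,y0,x1,y1
    f=env.read_camera(name)["frame"]; x0,y0,x1,y1=a
    g=cv2.resize(f[y0:y1,x0:x1],None,fx=k,fy=k,interpolation=cv2.INTER_CUBIC)
    for x in range((x0//10+1)*10,x1,10): cv2.line(g,((x-x0)*k,0),((x-x0)*k,6),(0,0,255),1);cv2.putText(g,str(x),((x-x0)*k-10,18),0,.35,(0,0,255))
    for y in range((y0//10+1)*10,y1,10): cv2.line(g,(0,(y-y0)*k),(6,(y-y0)*k),(0,0,255),1);cv2.putText(g,str(y),(8,(y-y0)*k+4),0,.35,(0,0,255))
    cv2.imwrite(out,g)
E
python3 - <<'E'
from h import *
show("side",(235,190,345,295),"pics/s1.png",5)
show("top",(325,190,430,275),"pics/t1.png",6)
c=env.read_camera("top"); f=c["frame"]
m=((f.min(2)>200)*255).astype(np.uint8)
n,l,st,ce=cv2.connectedComponentsWithStats(m)
for i in range(1,n):
    if st[i,4]>1500 and 330<ce[i][0]<420:
        cn=cv2.findContours((l==i).astype(np.uint8),0,2)[0][0]
        r=cv2.minAreaRect(cn); print(st[i],r); 
        for p in cv2.boxPoints(r): print(p,plane(c,p,.07)[:2].round(4))
E
```

```text
[ 339  202   73   63 3630] ((375.3245849609375, 232.76736450195312), (69.9967269897461, 57.781951904296875), 4.969740390777588)
[337.955   258.51785] [0.4223 0.2348]
[342.9606  200.95311] [0.583  0.2188]
[412.69418 207.01688] [0.5644 0.0227]
[407.68857 264.5816 ] [0.404  0.0421]
[ 365  352  111   48 3103] ((419.8146057128906, 375.55450439453125), (46.171295166015625, 110.00418853759766), 89.33380126953125)
[364.5478  353.10995] [0.1675 0.1658]
[474.54456 351.8309 ] [ 0.1661 -0.1342]
[475.08142 397.99905] [ 0.0442 -0.1311]
[365.08466 399.2781 ] [0.0465 0.1662]
```

View pics/s1.png

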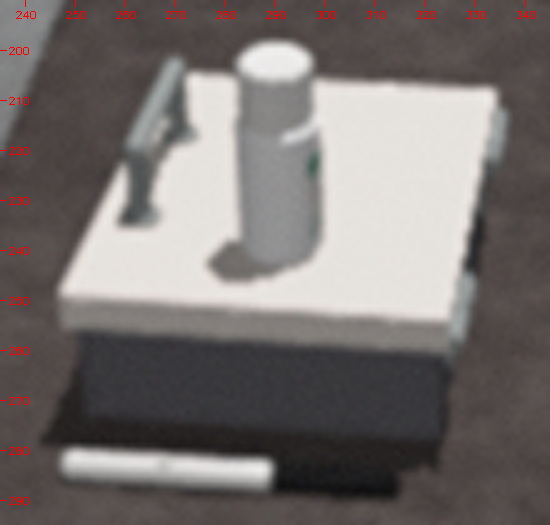

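View pics/t1.png

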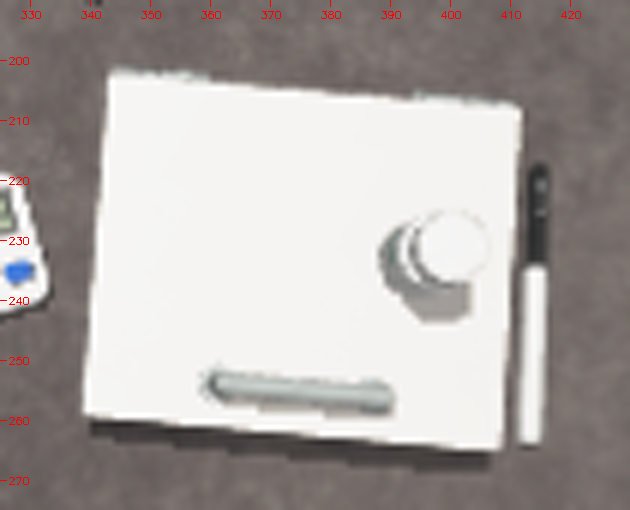

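Side crop: the cap top is centred at (290,203), the bottle foot is near (288,240), and the bar runs from (271,202) to (263,220). The near lid corners are (247.5,249) and (325,254). Top crop: the cap is at (400,231), the bar runs from (361,254) to (389,256.5), and the lid corners are (343.5,202), (411.5,207.5), (408,265) and (339,259). The marker lies just right of the lid.

```bash
python3 - <<'E'
from h import *
S,T=env.read_camera("side"),env.read_camera("top")
P={}
for n,s,t in [("cap",(290,203),(400.5,231)),("barL",(271,202.5),(361,254)),("barR",(263,220),(389,256.5)),("FR",(247.5,249),(408,265)),("BR",(325,254),(411.5,207.5)),("BL",(334,208),(343.5,202))]:
    X,e=tri(S,s,T,t); P[n]=X; print(n,X.round(4),round(e,4))
print("lid on plane .07")
q=[plane(T,p,.07) for p in((343.5,202),(411.5,207.5),(408,265),(339,259))]; 
for a in q: print(a.round(4))
y=(q[0]-q[1]+q[3]-q[2]);x=(q[0]-q[3]+q[1]-q[2]);print("yaw",np.arctan2(-y[0],y[1]),np.arctan2(x[1],x[0]),np.mean(q,0))
for p in((361,254),(389,256.5)): print("bar",plane(T,p,.105))
print("cap",plane(T,(400.5,231),.159), plane(S,(290,203),.159),"foot",plane(S,(288,241),.07))
for p in((415,218),(413,263),(417.5,218),(325,190),(329,240)): print("mk/timer",plane(T,p,.01).round(4))
print(Ro.from_rotvec(env.sense()["ee_rot"]).as_matrix().round(3))
E
```

```text
cap [0.4924 0.0766 0.1545] 0.0016
barL [0.4364 0.1746 0.1039] 0.0047
barR [0.4292 0.0992 0.1016] 0.0051
FR [0.4046 0.041  0.067 ] 0.0036
BR [0.5637 0.0256 0.0677] 0.0007
BL [0.5804 0.2172 0.0683] 0.0004
lid on plane .07
[0.58   0.2173 0.07  ]
[0.563  0.0261 0.07  ]
[0.4029 0.0413 0.07  ]
[0.421  0.2319 0.07  ]
yaw -0.09171504833239183 -0.09311444138171203 [0.49171296 0.12916891 0.07      ]
bar [0.43402232 0.17431212 0.105     ]
bar [0.42672143 0.09937719 0.105     ]
cap [0.49127209 0.07739279 0.159     ] [0.49417286 0.06813423 0.159     ] foot [0.48631561 0.06835117 0.07      ]
mk/timer [0.5392 0.0027 0.01  ]
mk/timer [0.4071 0.0132 0.01  ]
mk/timer [ 0.5392 -0.0047  0.01  ]
mk/timer [0.6252 0.2687 0.01  ]
mk/timer [0.4762 0.2581 0.01  ]
[[-0.922  0.388 -0.   ]
 [ 0.388  0.922 -0.   ]
 [ 0.    -0.    -1.   ]]
```

Emit:
inch_along:
  deltas:
    - [[-0.424, -0.364, 0, 0, 0, 0], [-0.424, -0.364, 0, 0, 0, 0], [-0.424, -0.364, 0, 0, 0, 0], [-0.424, -0.364, 0, 0, 0, 0], [-0.424, -0.364, 0, 0, 0, 0], [-0.424, -0.364, 0, 0, 0, 0], [-0.424, -0.364, 0, 0, 0, 0], [-0.424, -0.364, 0, 0, 0, 0], [-0.424, -0.364, 0, 0, 0, 0], [-0.424, -0.364, 0, 0, 0, 0]]
  aperture: 0.085
  grip_n: 30

```text
clock: 1.18
tcp_pos: [0.4291, 0.2012, 0.2315]
ee_rot: [0.622, 3.079, 0.0]
wrist_force: [0.9, 0.0, 0.7]
opening: 0.0846
gripper_force: 0.0
```

```bash
python3 - <<'E'
from h import *
s=env.sense(); R=Ro.from_rotvec(s["ee_rot"]).as_matrix(); print(R.round(3), s["q"].round(2))
print("to bottle",R.T@(np.array([.4915,.0755,.2])-s["tcp_pos"]))
T=env.read_camera("top")
for p in((270,240),(229,206),(251,190),(209,251),(243,267),(320,232)): print(p,plane(T,p,.02).round(3))
E
```

```text
[[-0.922  0.388  0.001]
 [ 0.388  0.922  0.   ]
 [-0.     0.    -1.   ]] [ 0.31  0.28  1.7   0.    1.15 -0.86]
to bottle [-0.10624782 -0.09165536  0.03150739]
(270, 240) [0.477 0.43  0.02 ]
(229, 206) [0.578 0.553 0.02 ]
(251, 190) [0.625 0.488 0.02 ]
(209, 251) [0.446 0.608 0.02 ]
(243, 267) [0.399 0.508 0.02 ]
(320, 232) [0.499 0.284 0.02 ]
```

Emit:
inch_along:
  deltas:
    - [[-0.04, -0.035, 0, 0, 0, 0], [-0.07, -0.06, 0, 0, 0, 0], [-0.1, -0.09, 0, 0, 0, 0], [-0.106, -0.092, 0, 0, 0, 0], [-0.106, -0.092, 0, 0, 0, 0], [-0.106, -0.092, 0, 0, 0, 0]]

```text
clock: 1.73
tcp_pos: [0.4909, 0.0764, 0.2312]
ee_rot: [-0.625, -3.079, -0.0]
wrist_force: [0.3, 0.7, 0.2]
opening: 0.0852
gripper_force: 0.0
```

```bash
python3 - <<'E'
from h import *
s=env.sense(); R=Ro.from_rotvec(s["ee_rot"]).as_matrix()
print("to bottle",R.T@(np.array([.4915,.0755,.1])-s["tcp_pos"]))
show("side",(225,120,345,260),"pics/s2.png",4)
E
```

```text
to bottle [-0.0009703  -0.00060342  0.13120344]
```

View pics/s2.png

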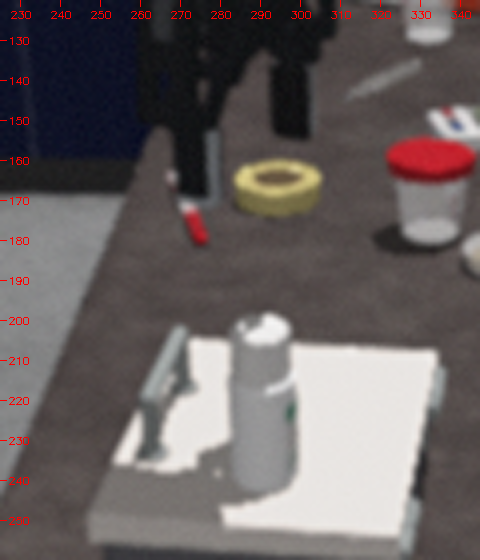

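The fingers at (275,195) and (302,150) straddle the cap at (290,200). The midpoint, about (289,173), lies directly above the bottle, so I'll descend and grip.

Emit:
inch_along:
  deltas:
    - [[-0.001, 0, 0.035, 0, 0, 0], [-0.001, 0, 0.065, 0, 0, 0], [-0.001, 0, 0.09, 0, 0, 0], [-0.001, 0, 0.115, 0, 0, 0], [-0.001, 0, 0.13, 0, 0, 0], [-0.001, 0, 0.13, 0, 0, 0], [-0.001, 0, 0.13, 0, 0, 0]]

```text
clock: 2.37
tcp_pos: [0.4908, 0.0776, 0.1012]
ee_rot: [-0.62, -3.078, 0.0]
wrist_force: [1.2, -0.2, 0.7]
opening: 0.0849
gripper_force: 0.0
```

Emit:
inch_along:
  deltas:
    - [[0, 0, 0, 0, 0, 0], [0, 0, 0, 0, 0, 0], [0, 0, 0, 0, 0, 0], [0, 0, 0, 0, 0, 0], [0, 0, 0, 0, 0, 0], [0, 0, 0, 0, 0, 0], [0, 0, 0, 0, 0, 0], [0, 0, 0, 0, 0, 0]]
  aperture: 0.0
  grip_n: 30

```text
clock: 3.03
tcp_pos: [0.4921, 0.0768, 0.102]
ee_rot: [0.622, 3.078, 0.001]
wrist_force: [-0.3, 2.3, 8.8]
opening: 0.034
gripper_force: 29.6
```

Emit:
inch_along:
  deltas:
    - [[0, 0, -0.02, 0, 0, 0], [0, 0, -0.05, 0, 0, 0], [0, 0, -0.08, 0, 0, 0], [0, 0, -0.1, 0, 0, 0], [0, 0, -0.1, 0, 0, 0], [0, 0, -0.1, 0, 0, 0]]

```text
clock: 3.53
tcp_pos: [0.492, 0.0767, 0.2022]
ee_rot: [0.622, 3.077, 0.001]
wrist_force: [0.1, 0.2, -2.5]
opening: 0.0336
gripper_force: 30.2
```

Emit:
inch_along:
  deltas:
    - [[0.01, 0.02, 0, 0, 0, 0], [0.025, 0.05, 0, 0, 0, 0], [0.04, 0.085, 0, 0, 0, 0], [0.055, 0.12, 0, 0, 0, 0], [0.07, 0.15, 0, 0, 0, 0], [0.085, 0.18, 0, 0, 0, 0], [0.1, 0.21, 0, 0, 0, 0], [0.115, 0.245, 0, 0, 0, 0], [0.13, 0.275, 0, 0, 0, 0], [0.145, 0.305, 0, 0, 0, 0], [0.151, 0.32, 0, 0, 0, 0], [0.151, 0.32, 0, 0, 0, 0]]

```text
clock: 4.53
tcp_pos: [0.4756, 0.4333, 0.1993]
ee_rot: [-0.618, -3.079, 0.001]
wrist_force: [-0.3, -0.6, -1.2]
opening: 0.0337
gripper_force: 30.2
```

```bash
python3 - <<'E'
from h import *
s=env.sense(); print(s["q"].round(2))
show("side",(235,90,365,240),"pics/s3.png",4)
S=env.read_camera("side"); print(proj(S,[*s["tcp_pos"][:2],s["tcp_pos"][2]-.032]),proj(S,[*s["tcp_pos"][:2],s["tcp_pos"][2]+.057]))
E
```

```text
[ 0.65  0.55  1.33  0.    1.26 -0.53]
[295.97613866 137.9532689 ] [294.89477806 105.91670146]
```

View pics/s3.png

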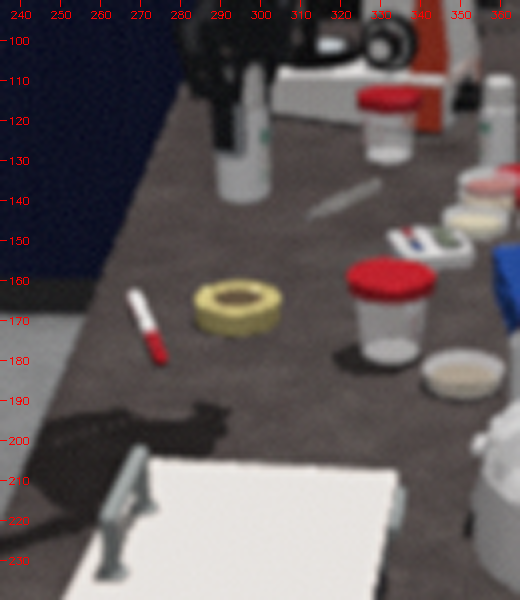

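The bottle hangs upright with its foot at (296,138), as predicted, and the bench below is bare. Next I'll lower it, easing the last bit down by force.

Emit:
inch_along:
  deltas:
    - [[0, 0, 0.03, 0, 0, 0], [0, 0, 0.06, 0, 0, 0], [0, 0, 0.09, 0, 0, 0], [0, 0, 0.12, 0, 0, 0], [0, 0, 0.14, 0, 0, 0], [0, 0, 0.155, 0, 0, 0], [0, 0, 0.162, 0, 0, 0], [0, 0, 0.163, 0, 0, 0], [0, 0, 0.163, 0, 0, 0], [0, 0, 0.163, 0, 0, 0]]

```text
clock: 5.47
tcp_pos: [0.4772, 0.4303, 0.0393]
ee_rot: [0.623, 3.078, 0.001]
wrist_force: [0.3, 0.1, -0.6]
opening: 0.0338
gripper_force: 30.2
```

Emit:
inch_along:
  deltas:
    - [[0, 0, 0.002, 0, 0, 0], [0, 0, 0.004, 0, 0, 0], [0, 0, 0.004, 0, 0, 0], [0, 0, 0.004, 0, 0, 0]]

```text
clock: 5.8
tcp_pos: [0.4767, 0.4303, 0.0345]
ee_rot: [0.622, 3.079, 0.0]
wrist_force: [-0.3, 0.6, -1.2]
opening: 0.0337
gripper_force: 30.2
```

Emit:
inch_along:
  deltas:
    - [[0, 0, 0.001, 0, 0, 0], [0, 0, 0.002, 0, 0, 0], [0, 0, 0.002, 0, 0, 0], [0, 0, 0.002, 0, 0, 0]]

```text
clock: 6.13
tcp_pos: [0.4766, 0.4303, 0.0323]
ee_rot: [-0.622, -3.079, 0.0]
wrist_force: [0.4, -0.9, -1.1]
opening: 0.0337
gripper_force: 30.2
```

Emit:
inch_along:
  deltas:
    - [[0, 0, 0.001, 0, 0, 0], [0, 0, 0.001, 0, 0, 0], [0, 0, 0.001, 0, 0, 0]]

```text
clock: 6.38
tcp_pos: [0.4769, 0.4306, 0.0319]
ee_rot: [0.622, 3.079, 0.001]
wrist_force: [-1.8, 0.1, 7.9]
opening: 0.0338
gripper_force: 29.6
```

Contact shows as a jump to 7.9 N. Now release, wait, and retreat.

Emit:
inch_along:
  deltas:
    - [[0, 0, 0, 0, 0, 0], [0, 0, 0, 0, 0, 0], [0, 0, 0, 0, 0, 0], [0, 0, 0, 0, 0, 0], [0, 0, 0, 0, 0, 0], [0, 0, 0, 0, 0, 0], [0, 0, 0, 0, 0, 0], [0, 0, 0, 0, 0, 0], [0, 0, 0, 0, 0, 0]]
  aperture: 0.085

```text
clock: 7.13
tcp_pos: [0.4766, 0.4303, 0.0313]
ee_rot: [-0.622, -3.079, 0.0]
wrist_force: [0.2, -0.2, 0.4]
opening: 0.0851
gripper_force: 0.0
```

Emit:
inch_along:
  deltas:
    - [[0, 0, -0.02, 0, 0, 0], [0, 0, -0.05, 0, 0, 0], [0, 0, -0.08, 0, 0, 0], [0, 0, -0.11, 0, 0, 0], [0, 0, -0.14, 0, 0, 0], [0, 0, -0.17, 0, 0, 0], [0, 0, -0.17, 0, 0, 0], [0, 0, -0.17, 0, 0, 0]]

```text
clock: 7.8
tcp_pos: [0.4773, 0.4308, 0.203]
ee_rot: [0.622, 3.077, 0.004]
wrist_force: [0.2, -0.3, -0.3]
opening: 0.0849
gripper_force: 0.0
```

```bash
python3 - <<'E'
from h import *
s=env.sense(); R=Ro.from_rotvec(s["ee_rot"]).as_matrix(); print(R.round(3),s["q"].round(2))
y=-.0925; tgt=np.array([.4312,.1355,.2]); D=tgt-s["tcp_pos"]; print("to bar",R.T@D)
want=np.array([np.cos(y),np.sin(y),0])
w=R.T@want; print("turn about tool z",np.arctan2(-w[0],w[1]))
show("side",(235,130,365,260),"pics/s4.png",4)
E
```

```text
[[-0.922  0.388  0.003]
 [ 0.388  0.922  0.002]
 [-0.002  0.003 -1.   ]] [ 0.64  0.54  1.34  0.    1.26 -0.53]
to bar [-0.07219937 -0.29005579  0.00229419]
turn about tool z 1.2645264737286073
```

View pics/s4.png

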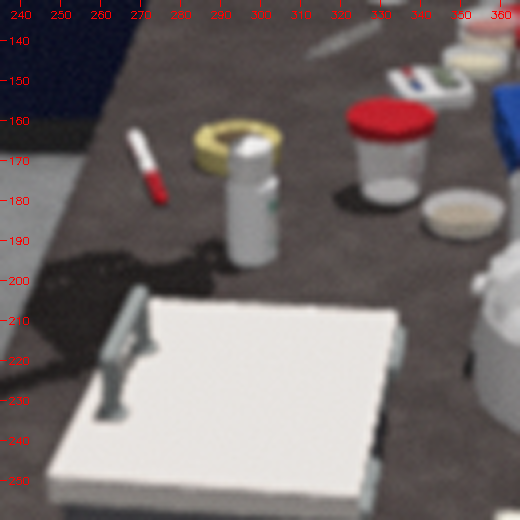

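The bottle stands upright on bare bench, foot at (297,195), and the lid is clear. I'll go above the bar and turn the fingers across it.

Emit:
inch_along:
  deltas:
    - [[-0.007, -0.03, 0, 0, 0, 0.12], [-0.014, -0.06, 0, 0, 0, 0.24], [-0.021, -0.09, 0, 0, 0, 0.36], [-0.028, -0.12, 0, 0, 0, 0.48], [-0.036, -0.15, 0, 0, 0, 0.6], [-0.043, -0.18, 0, 0, 0, 0.72], [-0.05, -0.21, 0, 0, 0, 0.84], [-0.058, -0.24, 0, 0, 0, 0.96], [-0.065, -0.265, 0, 0, 0, 1.08], [-0.07, -0.285, 0, 0, 0, 1.2], [-0.072, -0.29, 0, 0, 0, 1.265], [-0.072, -0.29, 0, 0, 0, 1.265]]

```text
clock: 8.85
tcp_pos: [0.4295, 0.1336, 0.2003]
ee_rot: [-2.327, -2.109, 0.003]
wrist_force: [0.4, 0.5, 0.5]
opening: 0.085
gripper_force: 0.0
```

Emit:
inch_along:
  deltas:
    - [[0, 0, 0, 0, 0, 0], [0, 0, 0, 0, 0, 0], [0, 0, 0, 0, 0, 0]]
  aperture: 0.05

```text
clock: 9.1
tcp_pos: [0.4303, 0.1357, 0.2009]
ee_rot: [-2.319, -2.119, 0.001]
wrist_force: [0.7, -0.2, 0.4]
opening: 0.0513
gripper_force: 0.0
```

```bash
python3 - <<'E'
from h import *
s=env.sense(); R=Ro.from_rotvec(s["ee_rot"]).as_matrix(); print(R.round(3),s["q"].round(2))
w=R.T@np.array([np.cos(-.0925),np.sin(-.0925),0]); print("turn",np.arctan2(-w[0],w[1]),"to bar",R.T@(np.array([.4312,.1355,.104-.0187])-s["tcp_pos"]))
show("side",(235,130,345,260),"pics/s5.png",4)
E
```

```text
[[ 0.09   0.996 -0.001]
 [ 0.996 -0.09  -0.   ]
 [-0.    -0.001 -1.   ]] [0.17 0.29 1.8  0.   1.06 0.26]
turn 0.0022559732081190087 to bar [-1.10995724e-04  1.00578343e-03  1.15620051e-01]
```

View pics/s5.png

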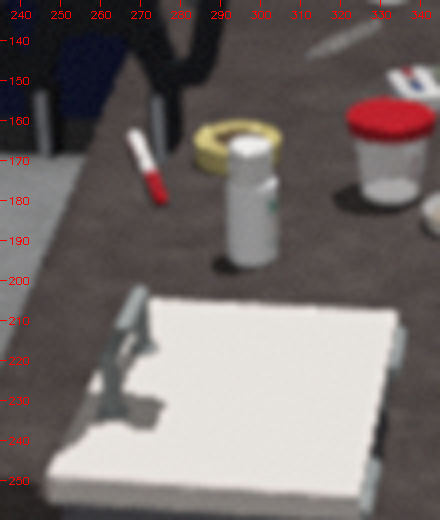

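Side view: the finger pads are at columns 246 and 274 (row 150) above the bar at (267,211). I'll check the projection before descending.

```bash
python3 - <<'E'
from h import *
S=env.read_camera("side")
for z in(.2,.21,.104): print(z,proj(S,[.4303,.1357,z]))
E
```

```text
0.2 [261.7354831  170.23929943]
0.21 [261.41099037 165.80090243]
0.104 [264.76125189 210.78137594]
```

Emit:
inch_along:
  deltas:
    - [[0, 0.001, 0.03, 0, 0, 0], [0, 0.001, 0.06, 0, 0, 0], [0, 0.001, 0.085, 0, 0, 0], [0, 0.001, 0.105, 0, 0, 0], [0, 0.001, 0.114, 0, 0, 0], [0, 0.001, 0.114, 0, 0, 0], [0, 0.001, 0.114, 0, 0, 0]]

```text
clock: 9.78
tcp_pos: [0.4315, 0.1352, 0.0875]
ee_rot: [-2.321, -2.116, 0.001]
wrist_force: [0.8, 0.5, 0.5]
opening: 0.0497
gripper_force: 0.0
```

Emit:
inch_along:
  deltas:
    - [[0, 0, 0.002, 0, 0, 0], [0, 0, 0.002, 0, 0, 0], [0, 0, 0.002, 0, 0, 0], [0, 0, 0.002, 0, 0, 0], [0, 0, 0.002, 0, 0, 0], [0, 0, 0.002, 0, 0, 0], [0, 0, 0.002, 0, 0, 0], [0, 0, 0.002, 0, 0, 0]]
  aperture: 0.0
  grip_n: 40

```text
clock: 10.45
tcp_pos: [0.4325, 0.1351, 0.0861]
ee_rot: [2.321, 2.115, 0.003]
wrist_force: [3.0, -1.3, 8.5]
opening: 0.0084
gripper_force: 39.3
```

The bar is gripped. I'll raise it along the arc, halfway first.

Emit:
inch_along:
  deltas:
    - [[0, 0.002, -0.006, 0, 0, 0], [0, 0.005, -0.012, 0, 0, 0], [0, 0.0075, -0.018, 0, 0, 0], [0, 0.0105, -0.024, 0, 0, 0], [0, 0.014, -0.0295, 0, 0, 0], [0, 0.017, -0.035, 0, 0, 0], [0, 0.021, -0.04, 0, 0, 0], [0, 0.025, -0.045, 0, 0, 0], [0, 0.029, -0.05, 0, 0, 0], [0, 0.0335, -0.055, 0, 0, 0], [0, 0.0335, -0.055, 0, 0, 0], [0, 0.0335, -0.055, 0, 0, 0]]

```text
clock: 11.45
tcp_pos: [0.4635, 0.132, 0.1406]
ee_rot: [-2.321, -2.114, 0.003]
wrist_force: [-6.9, 5.1, 2.5]
opening: 0.0082
gripper_force: 39.4
```

Emit:
inch_along:
  deltas:
    - [[0, 0.005, -0.0045, 0, 0, 0], [0, 0.0095, -0.009, 0, 0, 0], [0, 0.0145, -0.013, 0, 0, 0], [0, 0.0195, -0.017, 0, 0, 0], [0, 0.025, -0.021, 0, 0, 0], [0, 0.0305, -0.0243, 0, 0, 0], [0, 0.036, -0.0275, 0, 0, 0], [0, 0.042, -0.0305, 0, 0, 0], [0, 0.048, -0.033, 0, 0, 0], [0, 0.0537, -0.0358, 0, 0, 0], [0, 0.0537, -0.0358, 0, 0, 0], [0, 0.0537, -0.0358, 0, 0, 0]]

```text
clock: 12.45
tcp_pos: [0.5178, 0.127, 0.1768]
ee_rot: [-2.322, -2.115, 0.001]
wrist_force: [-7.5, 3.0, 12.2]
opening: 0.0082
gripper_force: 42.1
```

```bash
python3 - <<'E'
from h import *
s=env.sense(); ex=np.array([np.cos(-.0925),np.sin(-.0925),0])
p=s["tcp_pos"]+[0,0,.0187]; c=np.array([.4312,.1355,.104])+ex*.141  # hinge xy
for off in(0,.0025): 
  x=(p-c)@ex-off; z=p[2]-.056; print("lid deg",np.degrees(np.arctan2(z,-x)-np.arctan2(48,141)),np.hypot(x,z))
show("side",(200,100,380,280),"pics/s6.png",3)
E
```

```text
lid deg 50.041667162534864 0.14958376080531227
lid deg 49.15406117365969 0.15050419110597008
```

View pics/s6.png

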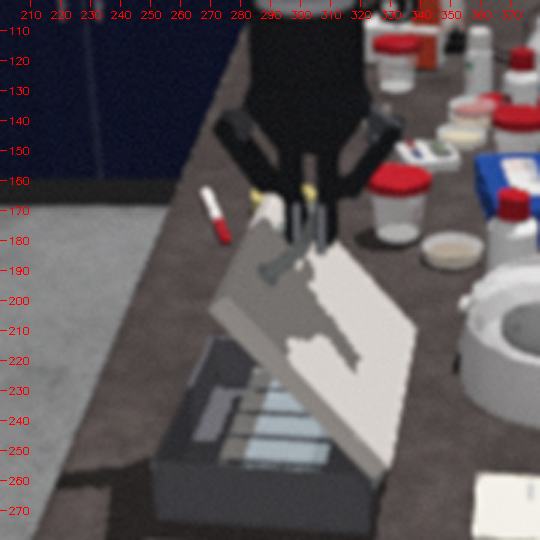

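The lid is open: its near edge runs from (270,203) at the front to (326,258) at the back. The fingers are on the bar at (302,180), and the lid and gripper hide the cleared bottle from this side. I'll check the lid angle and, from the top camera, the bottle.

Emit:
inch_along:
  deltas:
    - [[0, 0, 0, 0, 0, 0], [0, 0, 0, 0, 0, 0], [0, 0, 0, 0, 0, 0], [0, 0, 0, 0, 0, 0], [0, 0, 0, 0, 0, 0], [0, 0, 0, 0, 0, 0]]

```text
clock: 13.0
tcp_pos: [0.5175, 0.127, 0.1767]
ee_rot: [-2.322, -2.115, 0.001]
wrist_force: [-6.5, 2.4, 11.2]
opening: 0.0084
gripper_force: 42.0
```

```bash
python3 - <<'E'
from h import *
S,T=env.read_camera("side"),env.read_camera("top"); a=-.0925
ex=np.array([np.cos(a),np.sin(a),0]); ey=np.array([-ex[1],ex[0],0]); c=np.array([.4917,.1292,0])
def side(px):
    o,d=ray(S,px); k=((c-.097*ey-o)@ey)/(d@ey); X=o+d*k; return (X-c)@ex,X[2]
f,b=side((270,202)),side((327,255)); print(f,b,np.degrees(np.arctan2(f[1]-b[1],b[0]-f[0])))
u=proj(T,[.477,.43,.089]); print("bottle expected",u); x,y=u.astype(int)
m=(T["frame"][y-20:y+21,x-20:x+21].min(2)>190).astype(np.uint8)
n,l,st,ce=cv2.connectedComponentsWithStats(m); print([(st[i,4],ce[i]+[x-20,y-20]) for i in range(1,n)])
s=env.sense(); print(s["joint_velocities"].round(4),s["gripper_force"],s["clock"])
cv2.imwrite("pics/t2.png",cv2.resize(T["frame"][170:290,190:440],None,fx=3,fy=3))
E
```

```text
(np.float64(-0.022675042582230232), np.float64(0.17833240823520718)) (np.float64(0.08560489985824601), np.float64(0.06597909782670502)) 46.05768409170036
bottle expected [266.60768161 238.8685196 ]
[(np.int32(96), array([266.8125    , 238.82291667]))]
[ 0.0004 -0.0019 -0.0012  0.0004  0.0012  0.0012] 42.01466202735901 13.1
```

View pics/t2.png

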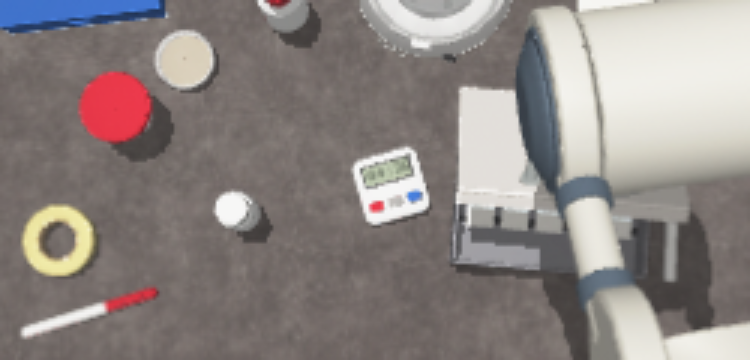

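The top view shows the bottle standing at picture (236,210), which is pixel (267,239) and matches the expected position. The other items are in place. The crude edge reading gave 46° against 50° from kinematics, so I'll fit the lid edge properly.

```bash
python3 - <<'E'
from h import *
S=env.read_camera("side"); g=cv2.cvtColor(S["frame"],6).astype(int)
a=-.0925
ex=np.array([np.cos(a),np.sin(a),0]); ey=np.array([-ex[1],ex[0],0]); c=np.array([.4917,.1292,0])
def P(th,u,w,v=-.097):  # u: closed x, w: closed z
    x,z=u-.081,w-.056; t=np.radians(th)
    return proj(S,c+ex*(.081+x*np.cos(t)+z*np.sin(t))+ey*v+[0,0,.056-x*np.sin(t)+z*np.cos(t)])
for th in(44,46,48,50,52): print(th,[P(th,u,w).round(1).tolist() for u,w in((-.078,.07),(0,.07),(.08,.07),(-.078,.056),(0,.056))])
for x in(275,285,295,305,312): r=int(203+(x-270)*.98); print(x,r-14,g[r-14:r+18,x].tolist())
E
```

```text
44 [[269.6, 202.8], [299.6, 229.1], [329.2, 254.8], [264.9, 207.2], [294.9, 233.2]]
46 [[271.6, 201.3], [300.8, 228.4], [329.4, 255.0], [266.8, 205.5], [295.9, 232.4]]
48 [[273.8, 199.8], [302.0, 227.8], [329.6, 255.1], [268.7, 203.9], [296.9, 231.6]]
50 [[276.1, 198.3], [303.2, 227.2], [329.7, 255.3], [270.8, 202.3], [297.9, 230.9]]
52 [[278.4, 197.0], [304.5, 226.6], [329.9, 255.4], [272.9, 200.8], [299.0, 230.2]]
275 193 [109, 110, 112, 114, 113, 119, 127, 133, 132, 132, 134, 134, 135, 135, 136, 132, 117, 98, 91, 88, 73, 58, 58, 60, 59, 58, 59, 59, 61, 61, 59, 60]
285 203 [115, 113, 114, 114, 116, 119, 128, 132, 133, 135, 135, 136, 133, 135, 135, 133, 120, 96, 79, 105, 134, 123, 114, 114, 115, 108, 95, 93, 107, 114, 114, 113]
295 213 [142, 149, 148, 140, 135, 146, 147, 140, 134, 133, 133, 136, 134, 134, 133, 133, 128, 136, 162, 175, 176, 175, 172, 156, 117, 119, 160, 176, 174, 174, 172, 155]
305 223 [209, 209, 211, 211, 211, 209, 200, 180, 157, 138, 133, 132, 135, 134, 132, 134, 137, 147, 159, 167, 172, 166, 140, 96, 109, 144, 160, 156, 154, 153, 140, 108]
312 230 [211, 210, 210, 211, 210, 211, 203, 185, 161, 139, 133, 131, 134, 136, 132, 134, 129, 115, 85, 65, 52, 48, 52, 51, 53, 53, 52, 54, 61, 61, 61, 59]
```

The fitted edge slope (1.03–1.07) gives 49–50°, and the edge position matches too. Handing in.

```bash
python3 -c "
from workcell import env
print(env.finish_job())"
```

```text
the job is handed in; nothing more can be done
None
```

I stood the bottle upright on the bare worktop left of the chamber, then raised the lid to about 50° (measured 49–50°). The job was handed in at about 13 s with the gripper still holding it; no verdict was shown.

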